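# Seat the glue pot in its warmer

## Robot

A 7-joint arm with a two-finger parallel gripper is mounted at the origin on the work surface. World frame = base frame: x ahead of the robot, y to its left, z up, the work surface at z = 0. Lengths are in m, angles in rad, forces in N, time in s.
With the tool pointing down it reaches from about 0.4 to 0.85 m from the base axis. Payload 4.5 kg.
Tool frame: the origin (TCP) lies on the centre line of the jaws, within the pads' length; the fingertips stand 11 mm ahead of it and the grasp point (between the pads) lies 8 mm behind it; z points along the fingers, y is the direction in which the jaws open and shut (so a half turn about z gives the same grasp; the last joint's range is limited). The gripper opens to 88 mm and grips with 3 to 60 N. Pads are 18 mm wide; open, the fingers measure 123 mm over their backs; the gripper's body (75 mm by 187 mm) begins 45 mm behind the grasp point.
Start: joints at [-1.084, 0.689, -0.195, 1.565, 0.157, 0.902, -0.215], TCP at [0.273, 0.562, 0.25] pointing down, gripper open.
Joint ranges: [-3.01, 3.01], [-0.46, 2.08], [-1.47, 1.51], [0.13, 2.56], [-1, 4.14], [0.04, 2.09], [-2.66, 2.66]. Speed limits (rad/s): [2.57, 2.57, 3.14, 3.14, 3.14, 3.14, 3.14].

## Interface

Orientations are given as a unit quaternion [x, y, z, w].
In Python, from plant import r, snapshot gives the robot as it stands.
- The arm moves only by the tool drive_tool, never from a script. Its argument "commands" is a list of rows, each an object of numbers: "wx", "wy", "wz": the turn, a rotation vector about the tool's x, y, z in rad; "dx", "dy", "dz": the shift along the tool's x, y, z in m; "claw": the opening, from 0 (shut) to 1 (fully open). A call has 1 to 12 rows; each row shifts and turns the commanded pose from where the row before left it, along the tool's axes as they then stand; what a row does not reach is not made up. A row lasts 1/10 s, in which the tool goes at most 50 mm and 8.59 degrees, less where a joint would pass 70% of its speed; a pose out of reach is approached as far as the arm can. A call is refused whole if a number of a shift passes 0.05 or a number of a turn 0.15, either way. A call with a gripper value outside its range is refused whole. The fingers move at their own pace and stop on an object; "grip_force" is the grip in N (left out, the last holds). Time passes only in rows, so rows that do not move let the fingers close. It gives the time, the measured TCP pose, the force and the opening at its end, in the units of the state.
- r.get_state(): the state, without advancing time (a new reading comes with each control period).
- snapshot(name): name is "scene" or "top" or "wrist"; returns a dict with "color" (384x512x3 uint8, red, green, blue), "fx", "fy", "cx", "cy" (pixels), "dist" ([k1, k2, p1, p2, k3] as OpenCV has them; the pictures are not rectified), "world_to_cam" (4x4, takes a point from world to camera coordinates); the wrist camera has in their place "T_tool_cam" (4x4, takes a point from camera to tool coordinates, whose origin is the TCP and whose axes are the flange's). Camera axes: x right, y up, looking along -z (the intrinsics and any distortion apply to the point x, -y, -z); pixel columns grow to the right and rows downward; lengths in m; the calibration is good to about 2 mm. A picture is of the moment at which its call begins: read the wrist's pose just before it. There is no depth.
- r.finish_job(): hands the job in, once; it reports no verdict.
The state is a dict: "clock": time; "q": joint angles; "qd": joint speeds; "joint_torque": joint torques, N m; "tool_pos": TCP position; "eef_rot": TCP orientation; "contact_force": force on the tool from outside, world axes, zero at the start; "moment": the same for the moment, N m; "opening": opening from 0.0 (shut) to 1.0 (fully open).
Only numpy, scipy, OpenCV 4.12 (cv2) and the standard library are available. Lean on these libraries where they do the work, as an engineer would, in place of code of your own. Each camera call takes 0.05 s, during which the arm holds its last target. There are 200 camera calls.

## Task

Set the lidded steel glue pot into the copper tapered collar of the white warmer, lowering it in rather than dropping it so that it centres itself, then push it down gently until the stiff collar reaches its stop, and hold a push of about 18 newtons there for a moment (never 30 or more). Leave the pot upright, let go of it, and leave the other things on the bench where they are.

Things in the scene. Friction and masses are not known exactly. Their poses are not given: they have to be found in the camera images.
- pot_knob (a point): Centre of the dark wooden knob on top of the glue pot: upright, round, 26 mm diameter, 48 mm tall. This point is 100 mm above the pot's underside, 24 mm below the knob's top and 24 mm above the lid. With the pot centred in the collar it is about 40 mm above point collar_mouth; fully home it is 107 to 119 mm above the warmer's origin, depending on where that warmer's stop is.
- warmer: White enamelled warmer fixed to the bench: a round open-topped tub 124 mm across and 75 mm tall with a dark control box (52 mm tall, reaching 93 mm from the axis) on its own -x side. Origin: centre of its underside, on the bench; z up along its axis. The copper collar inside shares that axis; its top edge starts 75 to 90 mm above the bench.
- collar_mouth (a point): Centre of the top edge of the copper collar. Its 30 mm tall tapered bore, open below, is 79 mm across here and 63 mm at the bottom and fits the pot's cone. The collar slides down stiffly, 7 to 12 mm, to a hard stop that is not visible. No spring: it stays where left. The pot's weight alone does not move it; about 7 to 9 N of push on top of that does, and at the stop the push rises steeply.
- pot: The polished steel glue pot, one rigid piece with its lid fixed on: about 0.35 kg, a cone 48 mm across at the foot and 84 mm across 70 mm higher, then a flat lid 92 mm across and 6 mm thick with the wooden knob on it. Starts upright on the bench. Origin at the centre of its underside, z up along its axis; its yaw means nothing.
- glue_jar: Bystander: amber glass jar with brass cap, 72 mm across, 100 mm tall, loose; origin at the centre of its underside.
- varnish: Bystander: green glass bottle, 56 mm across, 150 mm tall, loose; origin at the centre of its underside.
- brush_can: Bystander: red can with three brushes, 72 mm across, 190 mm tall, loose; origin at the centre of its underside.
- plane: Bystander: small hand plane, 150 x 50 mm, 50 mm tall, loose; origin at the centre of its underside.
Not all that is in view belongs to the job. What is shaped like the pot but pink or purple is not meant.

How it is judged:
By the outcome, as a careful person would: the job done as asked, in the order asked, and still so for the second after the job is handed in, with the robot touching nothing.
It also fails if it takes over 58 s, if anything falls off the work surface, if the arm or the gripper's body presses on something with over 40 N, if the wrist force passes 120 N, or if a joint passes its speed limit or range.

## Working session

There is one attempt and no reset: what is moved stays moved. The work goes in short steps, Python scripts to look and compute and a tool call to move; the robot and the scene stay as the last step left them, time stands still between calls to the robot, and variables do not carry over. Pictures are saved under pics/ and viewed, on a budget of 10 in all, crops included, one or two more only if the job needs it, and the job is handed in when it is done.

Besides the shell and the picture viewer there is one more tool, called in YAML: its name, and indented under it one key for each argument. drive_tool: Moves the arm, as the interface text tells. Its arguments: {"type":"object","properties":{"commands":{"type":"array","items":{"type":"object","properties":{"wx":{"type":"number"},"wy":{"type":"number"},"wz":{"type":"number"},"dx":{"type":"number"},"dy":{"type":"number"},"dz":{"type":"number"},"claw":{"type":"number"}}}},"grip_force":{"type":"number"}},"required":["commands"]}

```bash
mkdir -p pics
cat > h.py <<'E'
import numpy as np, cv2
from plant import r, snapshot
from scipy.spatial.transform import Rotation as R
def K(s): return np.array([[s['fx'],0,s['cx']],[0,s['fy'],s['cy']],[0,0,1.]]), np.array(s['dist'],float)
def w2c(s,st=None):
    if 'world_to_cam' in s: return np.array(s['world_to_cam'])
    T=np.eye(4);T[:3,:3]=R.from_quat(st['eef_rot']).as_matrix();T[:3,3]=st['tool_pos']
    return np.linalg.inv(T@np.array(s['T_tool_cam']))
def ray(s,uv,W):
    k,d=K(s); x,y=cv2.undistortPoints(np.array([[uv]],float),k,d)[0,0]
    C=np.linalg.inv(W); v=C[:3,:3]@np.array([x,-y,-1.]); return C[:3,3],v/np.linalg.norm(v)
def atz(s,uv,W,z):
    o,v=ray(s,uv,W); return o+v*(z-o[2])/v[2]
def proj(s,P,W):
    k,d=K(s); p=(np.c_[np.atleast_2d(P),np.ones(len(np.atleast_2d(P)))]@W.T)[:,:3]*[1,-1,-1]
    return cv2.projectPoints(p,np.zeros(3),np.zeros(3),k,d)[0][:,0]
def circ(c,z,rad,n=48):
    a=np.linspace(0,2*np.pi,n); return np.c_[c[0]+rad*np.cos(a),c[1]+rad*np.sin(a),z+0*a]
def save(n,im): cv2.imwrite('pics/'+n,im[:,:,::-1])
E
python3 - <<'E'
from h import *
import pickle
st=r.get_state(); print({k:np.round(v,3).tolist() for k,v in st.items()})
a={n:snapshot(n) for n in('scene','top')}
pickle.dump(a,open('a.pkl','wb'))
for n in a:
    save(n+'.png',cv2.resize(a[n]['color'],(768,576))); print(n,a[n]['fx'],a[n]['dist'],np.round(a[n]['world_to_cam'],3).tolist())
E
```

```text
{'clock': 0.0, 'q': [-1.084, 0.69, -0.194, 1.566, 0.157, 0.903, -0.215], 'qd': [0.001, -0.0, 0.001, 0.001, 0.001, -0.0, -0.001], 'joint_torque': [-0.0, -52.757, -1.267, -15.343, -0.053, 0.007, 0.0], 'tool_pos': [0.273, 0.561, 0.249], 'eef_rot': [0.224, 0.974, -0.001, -0.0], 'contact_force': [0.636, -0.6, 0.008], 'moment': [-0.009, -0.043, 0.016], 'opening': 0.998}
scene 443.3873156800167 [0.01914404 0.         0.         0.         0.        ] [[0.67, 0.742, 0.022, -0.373], [-0.495, 0.423, 0.759, 0.195], [0.554, -0.519, 0.651, -1.663], [0.0, 0.0, 0.0, 1.0]]
top 369.6768611892655 [-0.10161044  0.          0.          0.          0.        ] [[-0.015, -1.0, -0.017, 0.014], [0.999, -0.016, 0.05, -0.534], [-0.05, -0.017, 0.999, -1.16], [0.0, 0.0, 0.0, 1.0]]
```

View pics/scene.png

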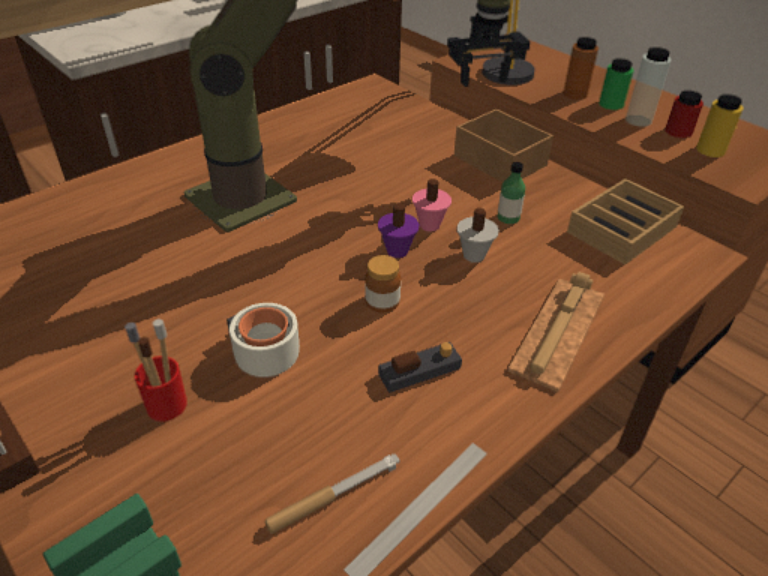

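View pics/top.png

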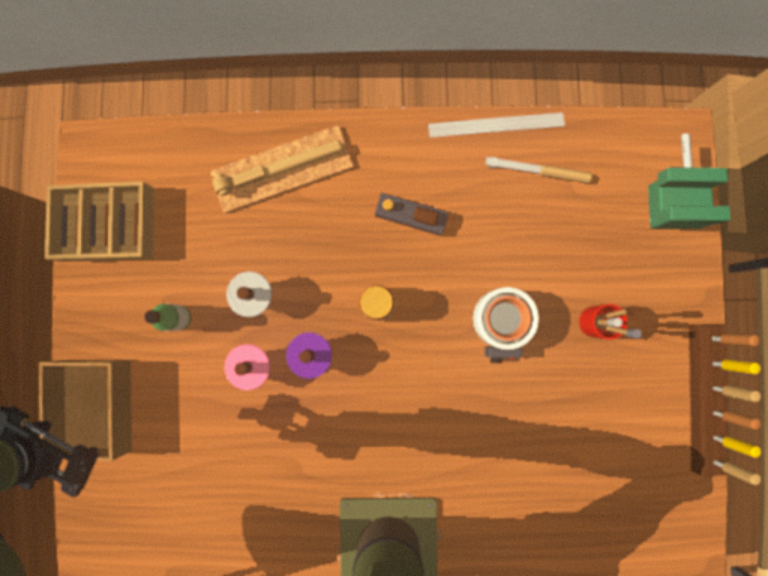

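The steel-grey pot is at scene (478,235) and top (248,294). It could be confused with the pink pot at scene (431,205), top (246,367), and the purple one at scene (398,232), top (308,355). I choose the grey one. The warmer is at scene (265,338), top (506,320), with its control box toward the robot. Next I locate both and check the fit with an overlay crop.

Run:
```python
from h import *
import pickle
from scipy.optimize import least_squares
a=pickle.load(open('a.pkl','rb')); s,t=a['scene'],a['top']; Ws,Wt=w2c(s),w2c(t)
def tri(ps,pt):
    A=[];b=[]
    for c,W,p in((s,Ws,ps),(t,Wt,pt)):
        o,v=ray(c,np.array(p)/1.5,W);M=np.eye(3)-np.outer(v,v);A.append(M);b.append(M@o)
    return np.linalg.lstsq(np.vstack(A),np.hstack(b),rcond=None)[0]
print('lid centre top z.076',atz(t,np.array([248.5,294])/1.5,Wt,.076),'scene knob top',tri((479,211),(243,293)))
print('rim z.075',atz(t,np.array([506,319])/1.5,Wt,.075),'collar z.08',atz(t,np.array([507,321])/1.5,Wt,.08))
# refine circles against image gradient in both views
def fit(c0,items,lo,hi):
    gs=[cv2.GaussianBlur(cv2.cvtColor(c['color'],cv2.COLOR_RGB2LAB),(0,0),1).astype(float) for c in(s,t)]
    G=[np.sqrt(sum(cv2.Sobel(g[:,:,i],-1,1,0)**2+cv2.Sobel(g[:,:,i],-1,0,1)**2 for i in range(3))) for g in gs]
    best=None
    for x in np.arange(-.012,.0121,.001):
        for y in np.arange(-.012,.0121,.001):
            for z in items:
                sc=0
                for c,W,g in((s,Ws,G[0]),(t,Wt,G[1])):
                    p=proj(c,circ((c0[0]+x,c0[1]+y),z[0],z[1]),W).astype(np.float32)
                    sc+=np.minimum(cv2.remap(g.astype(np.float32),p[:,0],p[:,1],cv2.INTER_LINEAR),150).mean()
                if best is None or sc>best[0]: best=(sc,c0[0]+x,c0[1]+y,z)
    return best
lid=fit(atz(t,np.array([248.5,294])/1.5,Wt,.076),[(.073,.046)],0,0)
rim=fit(atz(t,np.array([506,319])/1.5,Wt,.075),[(.075,.062)],0,0)
col=fit(rim[1:3],[(z,.0395) for z in np.arange(.073,.093,.001)],0,0)
print(lid,rim,col)
for n,P in(('jar',atz(t,np.array([376,302])/1.5,Wt,.1)),('can',atz(t,np.array([590,322])/1.5,Wt,.08)),('varn cap',atz(t,np.array([152,317])/1.5,Wt,.15)),('purple',atz(t,np.array([308,355])/1.5,Wt,.076)),('pink',atz(t,np.array([247,367])/1.5,Wt,.076))): print(n,P.round(3))
out=[]
for c,W in((s,Ws),(t,Wt)):
    for ce,items in((lid[1:3],[(.076,.046),(0,.024),(.124,.013)]),(col[1:3],[(.075,.062),(col[3][0],.0395),(0,.062)])):
        f=6; im=cv2.resize(c['color'],None,fx=f,fy=f)
        for z,rad in items: cv2.polylines(im,[np.round((proj(c,circ(ce,z,rad),W)+.5)*f-.5).astype(np.int32)],True,(0,255,255),1)
        p=(proj(c,[[*ce[:2],.06]],W)[0]*f).astype(int); out.append(im[p[1]-145:p[1]+145,p[0]-195:p[0]+195])
save('fit.png',np.vstack([np.hstack(out[:2]),np.hstack(out[2:])]))
```

```text
lid centre top z.076 [0.53549403 0.27484002 0.076     ] scene knob top [0.53561564 0.27441666 0.12164889]
rim z.075 [ 0.47720912 -0.24298429  0.075     ] collar z.08 [ 0.47317823 -0.24386173  0.08      ]
(np.float32(283.43707), np.float64(0.5344940292980054), np.float64(0.2778400244667542), (0.073, 0.046)) (np.float32(293.3129), np.float64(0.48220911649406534), np.float64(-0.24298429252759451), (0.075, 0.062)) (np.float32(226.5658), np.float64(0.48220911649406534), np.float64(-0.2309842925275945), (np.float64(0.073), 0.0395))
jar [0.514 0.016 0.1  ]
can [ 0.468 -0.412  0.08 ]
varn cap [0.49  0.444 0.15 ]
purple [0.411 0.155 0.076]
pink [0.388 0.279 0.076]
```

View pics/fit.png

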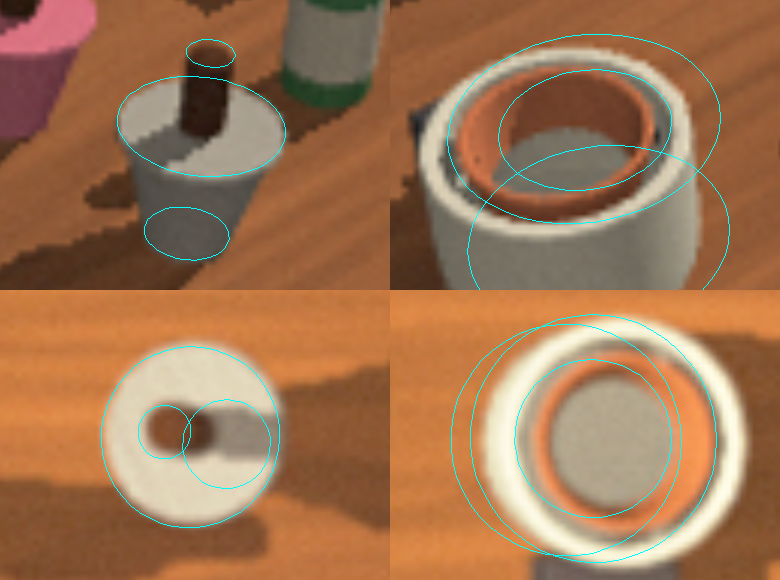

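The crop confirms the grey steel pot, at about (0.535, 0.276). The grey-white warmer fit is only rough, at about (0.477, -0.243), so I'll refine it with the wrist camera. First I turn the jaws so they open along world x, which keeps the body clear of the brush can, and then move above the pot.

drive_tool:
  commands:
    - {"wz": 0.14}
    - {"wz": 0.14}
    - {"wz": 0.14}
    - {"wz": 0.14}
    - {"wz": 0.14}
    - {"wz": 0.14}
    - {"wz": 0.14}
    - {"wz": 0.14}
    - {"claw": 1}

```text
validation failed for argument at $.co...
```

drive_tool:
  commands:
    - {"dx": -0.028, "dy": 0.026}
    - {"dx": -0.028, "dy": 0.026}
    - {"dx": -0.028, "dy": 0.026}
    - {"dx": -0.028, "dy": 0.026}
    - {"dx": -0.028, "dy": 0.026}
    - {"dx": -0.028, "dy": 0.026}
    - {"dx": -0.028, "dy": 0.026}
    - {"dx": -0.028, "dy": 0.026}
    - {"dx": -0.028, "dy": 0.026}
    - {"dx": -0.028, "dy": 0.026}
    - {}
    - {}

```text
validation failed for argument at $.co...
```

Run:
```python
from h import *
import pickle
st=r.get_state(); s=snapshot('wrist'); pickle.dump((st,s),open('w1.pkl','wb'))
print(st['clock'],np.round(st['tool_pos'],4),np.round(st['eef_rot'],4),np.round(st['q'],2),np.round(st['contact_force'],1)); print(np.round(s['T_tool_cam'],3),s['fx'],s['dist'])
W=w2c(s,st); f=1.5; im=cv2.resize(s['color'],None,fx=f,fy=f)
for z,rad in((.076,.046),(.124,.013)): cv2.polylines(im,[np.round(proj(s,circ((.535,.2755),z,rad),W)*f).astype(np.int32)],True,(0,255,255),1)
save('w1.png',im)
```

```text
0.1 [0.2732 0.5615 0.249 ] [ 2.245e-01  9.745e-01 -8.000e-04 -1.000e-04] [-1.08  0.69 -0.19  1.57  0.16  0.9  -0.22] [ 0.2  0.2 -0.6]
[[-0.     0.95   0.311  0.082]
 [ 1.     0.001 -0.001  0.001]
 [-0.001  0.311 -0.95  -0.135]
 [ 0.     0.     0.     1.   ]] 284.150006592089 [-0.06859692  0.          0.          0.          0.        ]
```

View pics/w1.png

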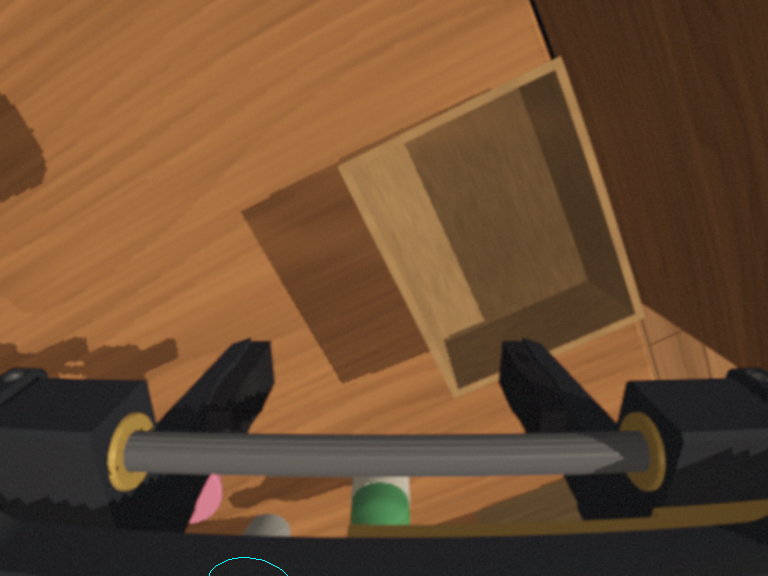

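The two moves were refused by validation (one picture wasted, showing only the box and the open fingers). I'll try again with every field filled in.

drive_tool:
  commands:
    - {"dx": 0, "dy": 0, "dz": 0, "wx": 0, "wy": 0, "wz": 0.14, "claw": 1.0}
    - {"dx": 0, "dy": 0, "dz": 0, "wx": 0, "wy": 0, "wz": 0.14, "claw": 1.0}
    - {"dx": 0, "dy": 0, "dz": 0, "wx": 0, "wy": 0, "wz": 0.14, "claw": 1.0}
    - {"dx": 0, "dy": 0, "dz": 0, "wx": 0, "wy": 0, "wz": 0.14, "claw": 1.0}
    - {"dx": 0, "dy": 0, "dz": 0, "wx": 0, "wy": 0, "wz": 0.14, "claw": 1.0}
    - {"dx": 0, "dy": 0, "dz": 0, "wx": 0, "wy": 0, "wz": 0.14, "claw": 1.0}
    - {"dx": 0, "dy": 0, "dz": 0, "wx": 0, "wy": 0, "wz": 0.14, "claw": 1.0}
    - {"dx": 0, "dy": 0, "dz": 0, "wx": 0, "wy": 0, "wz": 0.14, "claw": 1.0}
  grip_force: 40

```text
clock: 0.95
tool_pos: [0.2732, 0.5619, 0.2494]
eef_rot: [0.71, 0.704, -0.0, 0.0]
contact_force: [0.1, -1.1, -1.0]
opening: 0.997
```

drive_tool:
  commands:
    - {"dx": -0.029, "dy": 0.026, "dz": 0, "wx": 0, "wy": 0, "wz": 0, "claw": 1.0}
    - {"dx": -0.029, "dy": 0.026, "dz": 0, "wx": 0, "wy": 0, "wz": 0, "claw": 1.0}
    - {"dx": -0.029, "dy": 0.026, "dz": 0, "wx": 0, "wy": 0, "wz": 0, "claw": 1.0}
    - {"dx": -0.029, "dy": 0.026, "dz": 0, "wx": 0, "wy": 0, "wz": 0, "claw": 1.0}
    - {"dx": -0.029, "dy": 0.026, "dz": 0, "wx": 0, "wy": 0, "wz": 0, "claw": 1.0}
    - {"dx": -0.029, "dy": 0.026, "dz": 0, "wx": 0, "wy": 0, "wz": 0, "claw": 1.0}
    - {"dx": -0.029, "dy": 0.026, "dz": 0, "wx": 0, "wy": 0, "wz": 0, "claw": 1.0}
    - {"dx": -0.029, "dy": 0.026, "dz": 0, "wx": 0, "wy": 0, "wz": 0, "claw": 1.0}
    - {"dx": -0.029, "dy": 0.026, "dz": 0, "wx": 0, "wy": 0, "wz": 0, "claw": 1.0}
    - {"dx": -0.025, "dy": 0.026, "dz": 0, "wx": 0, "wy": 0, "wz": 0, "claw": 1.0}
    - {"dx": 0, "dy": 0, "dz": 0.03, "wx": 0, "wy": 0, "wz": 0, "claw": 1.0}
    - {"dx": 0, "dy": 0, "dz": 0, "wx": 0, "wy": 0, "wz": 0, "claw": 1.0}

```text
clock: 2.15
tool_pos: [0.5313, 0.2733, 0.2167]
eef_rot: [0.709, 0.706, -0.003, -0.001]
contact_force: [-1.1, 0.1, -0.1]
opening: 0.998
```

```bash
cat > wl.py <<'E'
from h import *
import sys,pickle,json
# wl.py name x y "[[z,r],..]"
n,x,y,items=sys.argv[1],float(sys.argv[2]),float(sys.argv[3]),json.loads(sys.argv[4])
st=r.get_state(); s=snapshot('wrist'); pickle.dump((st,s),open(n+'.pkl','wb'))
print(st['clock'],np.round(st['tool_pos'],4),np.round(st['eef_rot'],4),np.round(st['q'],2),np.round(st['contact_force'],1))
W=w2c(s,st); f=1.5; im=cv2.resize(s['color'],None,fx=f,fy=f)
for z,rad in items: cv2.polylines(im,[np.round(proj(s,circ((x,y),z,rad),W)*f).astype(np.int32)],True,(0,255,255),1)
save(n+'.png',im)
E
python3 wl.py w2 .535 .2755 "[[0.076,0.046],[0.124,0.013]]"
```

```text
2.15 [0.5313 0.2733 0.2167] [ 0.7086  0.7056 -0.0034 -0.0009] [-0.59  0.69  0.07  1.69 -0.07  0.77 -0.49] [-1.1  0.1 -0.1]
```

View pics/w2.png

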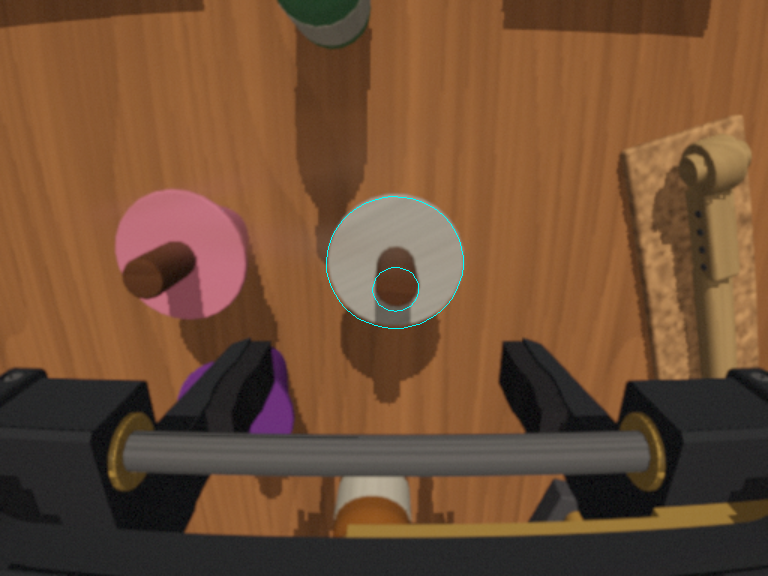

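The overlay fits the grey lid at (395,262) and the knob top at (396,288) within about 1 mm, so the pot is at (0.535, 0.2755). I descend partway and check the lag.

drive_tool:
  commands:
    - {"dx": 0.002, "dy": 0.003, "dz": 0.0, "wx": 0, "wy": 0, "wz": 0, "claw": 1.0}
    - {"dx": 0, "dy": 0, "dz": 0.02, "wx": 0, "wy": 0, "wz": 0, "claw": 1.0}
    - {"dx": 0, "dy": 0, "dz": 0.02, "wx": 0, "wy": 0, "wz": 0, "claw": 1.0}
    - {"dx": 0, "dy": 0, "dz": 0.02, "wx": 0, "wy": 0, "wz": 0, "claw": 1.0}
    - {"dx": 0, "dy": 0, "dz": 0.01, "wx": 0, "wy": 0, "wz": 0, "claw": 1.0}
    - {"dx": 0, "dy": 0, "dz": 0, "wx": 0, "wy": 0, "wz": 0, "claw": 1.0}
    - {"dx": 0, "dy": 0, "dz": 0, "wx": 0, "wy": 0, "wz": 0, "claw": 1.0}

```text
clock: 2.9
tool_pos: [0.5363, 0.2784, 0.1507]
eef_rot: [0.708, 0.707, 0.001, 0.0]
contact_force: [-0.0, -0.0, -0.2]
opening: 1.001
```

drive_tool:
  commands:
    - {"dx": -0.003, "dy": -0.001, "dz": 0.0, "wx": 0, "wy": 0, "wz": 0, "claw": 1.0}
    - {"dx": 0, "dy": 0, "dz": 0.015, "wx": 0, "wy": 0, "wz": 0, "claw": 1.0}
    - {"dx": 0, "dy": 0, "dz": 0.015, "wx": 0, "wy": 0, "wz": 0, "claw": 1.0}
    - {"dx": 0, "dy": 0, "dz": 0.015, "wx": 0, "wy": 0, "wz": 0, "claw": 1.0}
    - {"dx": 0, "dy": 0, "dz": 0.013, "wx": 0, "wy": 0, "wz": 0, "claw": 1.0}
    - {"dx": 0, "dy": 0, "dz": 0, "wx": 0, "wy": 0, "wz": 0, "claw": 1.0}
    - {"dx": 0, "dy": 0, "dz": 0, "wx": 0, "wy": 0, "wz": 0, "claw": 1.0}

```text
clock: 3.6
tool_pos: [0.5349, 0.2745, 0.0917]
eef_rot: [0.708, 0.706, -0.0, -0.0]
contact_force: [-0.1, -0.7, 0.6]
opening: 1.0
```

Height is right and nothing is touching, so I close on the knob.

drive_tool:
  commands:
    - {"dx": 0.001, "dy": 0, "dz": 0, "wx": 0, "wy": 0, "wz": 0, "claw": 0.6}
    - {"dx": 0, "dy": 0, "dz": 0, "wx": 0, "wy": 0, "wz": 0, "claw": 0.4}
    - {"dx": 0, "dy": 0, "dz": 0, "wx": 0, "wy": 0, "wz": 0, "claw": 0.3}
    - {"dx": 0, "dy": 0, "dz": 0, "wx": 0, "wy": 0, "wz": 0, "claw": 0.2}
    - {"dx": 0, "dy": 0, "dz": 0, "wx": 0, "wy": 0, "wz": 0, "claw": 0}
    - {"dx": 0, "dy": 0, "dz": 0, "wx": 0, "wy": 0, "wz": 0, "claw": 0}
    - {"dx": 0, "dy": 0, "dz": 0, "wx": 0, "wy": 0, "wz": 0, "claw": 0}
    - {"dx": 0, "dy": 0, "dz": 0, "wx": 0, "wy": 0, "wz": 0, "claw": 0}
  grip_force: 40

```text
clock: 4.4
tool_pos: [0.5351, 0.2756, 0.0918]
eef_rot: [0.708, 0.706, 0.0, 0.0]
contact_force: [0.5, -0.2, 0.0]
opening: 0.295
```

drive_tool:
  commands:
    - {"dx": 0, "dy": 0, "dz": -0.002, "wx": 0, "wy": 0, "wz": 0, "claw": 0}
    - {"dx": 0, "dy": 0, "dz": -0.008, "wx": 0, "wy": 0, "wz": 0, "claw": 0}
    - {"dx": 0, "dy": 0, "dz": -0.01, "wx": 0, "wy": 0, "wz": 0, "claw": 0}
    - {"dx": 0, "dy": 0, "dz": 0, "wx": 0, "wy": 0, "wz": 0, "claw": 0}
    - {"dx": 0, "dy": 0, "dz": 0, "wx": 0, "wy": 0, "wz": 0, "claw": 0}

```text
clock: 4.9
tool_pos: [0.5351, 0.2757, 0.1123]
eef_rot: [0.708, 0.706, 0.0, 0.0]
contact_force: [-0.6, -0.2, -4.1]
opening: 0.286
```

The knob is held (26 mm opening, about 4 N load). I lift and carry it to the +x side of the warmer so the wrist camera sees the collar past the pot.

drive_tool:
  commands:
    - {"dx": 0, "dy": 0, "dz": -0.015, "wx": 0, "wy": 0, "wz": 0, "claw": 0}
    - {"dx": 0, "dy": 0, "dz": -0.02, "wx": 0, "wy": 0, "wz": 0, "claw": 0}
    - {"dx": 0, "dy": 0, "dz": -0.02, "wx": 0, "wy": 0, "wz": 0, "claw": 0}
    - {"dx": 0, "dy": 0, "dz": -0.02, "wx": 0, "wy": 0, "wz": 0, "claw": 0}
    - {"dx": 0, "dy": 0, "dz": -0.02, "wx": 0, "wy": 0, "wz": 0, "claw": 0}
    - {"dx": 0, "dy": 0, "dz": -0.02, "wx": 0, "wy": 0, "wz": 0, "claw": 0}
    - {"dx": 0, "dy": 0, "dz": -0.015, "wx": 0, "wy": 0, "wz": 0, "claw": 0}
    - {"dx": -0.01, "dy": 0, "dz": -0.01, "wx": 0, "wy": 0, "wz": 0, "claw": 0}
    - {"dx": -0.02, "dy": 0, "dz": 0, "wx": 0, "wy": 0, "wz": 0, "claw": 0}
    - {"dx": -0.025, "dy": 0.005, "dz": 0, "wx": 0, "wy": 0, "wz": 0, "claw": 0}
    - {"dx": -0.03, "dy": 0.005, "dz": 0, "wx": 0, "wy": 0, "wz": 0, "claw": 0}
    - {"dx": -0.03, "dy": 0.005, "dz": 0, "wx": 0, "wy": 0, "wz": 0, "claw": 0}

```text
clock: 6.1
tool_pos: [0.5491, 0.1585, 0.2519]
eef_rot: [0.708, 0.706, -0.001, 0.0]
contact_force: [-0.4, -1.3, -4.0]
opening: 0.285
```

drive_tool:
  commands:
    - {"dx": -0.03, "dy": 0.005, "dz": 0, "wx": 0, "wy": 0, "wz": 0, "claw": 0}
    - {"dx": -0.03, "dy": 0.005, "dz": 0, "wx": 0, "wy": 0, "wz": 0, "claw": 0}
    - {"dx": -0.03, "dy": 0.005, "dz": 0, "wx": 0, "wy": 0, "wz": 0, "claw": 0}
    - {"dx": -0.03, "dy": 0.005, "dz": 0, "wx": 0, "wy": 0, "wz": 0, "claw": 0}
    - {"dx": -0.03, "dy": 0.005, "dz": 0, "wx": 0, "wy": 0, "wz": 0, "claw": 0}
    - {"dx": -0.03, "dy": 0.005, "dz": 0, "wx": 0, "wy": 0, "wz": 0, "claw": 0}
    - {"dx": -0.03, "dy": 0.005, "dz": 0, "wx": 0, "wy": 0, "wz": 0, "claw": 0}
    - {"dx": -0.03, "dy": 0.005, "dz": 0, "wx": 0, "wy": 0, "wz": 0, "claw": 0}
    - {"dx": -0.03, "dy": 0.005, "dz": 0, "wx": 0, "wy": 0, "wz": 0, "claw": 0}
    - {"dx": -0.03, "dy": 0.005, "dz": 0, "wx": 0, "wy": 0, "wz": 0, "claw": 0}
    - {"dx": -0.03, "dy": 0.005, "dz": 0, "wx": 0, "wy": 0, "wz": 0, "claw": 0}
    - {"dx": -0.03, "dy": 0.005, "dz": 0, "wx": 0, "wy": 0, "wz": 0, "claw": 0}

```text
clock: 7.3
tool_pos: [0.6078, -0.2017, 0.2517]
eef_rot: [0.708, 0.706, -0.001, -0.0]
contact_force: [0.1, -0.4, -3.2]
opening: 0.281
```

drive_tool:
  commands:
    - {"dx": -0.025, "dy": 0, "dz": 0, "wx": 0, "wy": 0, "wz": 0, "claw": 0}
    - {"dx": -0.02, "dy": 0, "dz": 0, "wx": 0, "wy": 0, "wz": 0, "claw": 0}
    - {"dx": -0.01, "dy": 0, "dz": 0, "wx": 0, "wy": 0, "wz": 0, "claw": 0}
    - {"dx": 0, "dy": 0, "dz": 0, "wx": 0, "wy": 0, "wz": 0, "claw": 0}
    - {"dx": 0, "dy": 0, "dz": 0, "wx": 0, "wy": 0, "wz": 0, "claw": 0}
    - {"dx": 0, "dy": 0, "dz": 0, "wx": 0, "wy": 0, "wz": 0, "claw": 0}

```text
clock: 7.9
tool_pos: [0.6091, -0.2525, 0.2517]
eef_rot: [0.707, 0.707, 0.001, -0.001]
contact_force: [-0.1, 0.6, -4.0]
opening: 0.287
```

```bash
python3 wl.py w3 .477 -.243 "[[0.075,0.062],[0.080,0.0395]]"
```

```text
7.9 [ 0.6091 -0.2525  0.2517] [ 7.069e-01  7.073e-01  6.000e-04 -7.000e-04] [ 0.31  0.73  0.02  1.46 -0.02  0.95  0.34] [-0.1  0.6 -4. ]
```

View pics/w3.png

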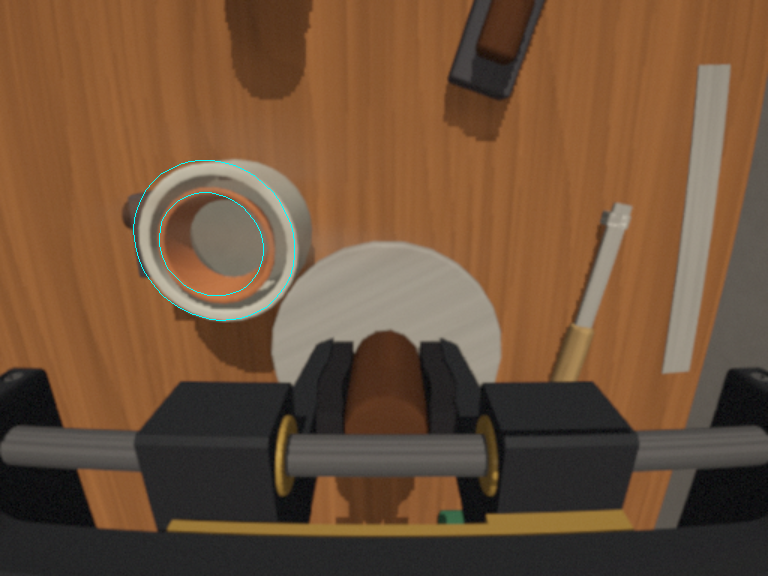

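The wrist image shows the warmer rim spanning (138–300, 162–320), with the copper collar inside it. My guess circle sits about 3 px too far left, so I refine it numerically from all three views.

Run:
```python
from h import *
import pickle
st,w=pickle.load(open('w3.pkl','rb')); a=pickle.load(open('a.pkl','rb'))
V={'wrist':(w,w2c(w,st)),'top':(a['top'],w2c(a['top'])),'scene':(a['scene'],w2c(a['scene']))}
def fld(im,kind):
    L=cv2.GaussianBlur(im,(0,0),.8).astype(np.float32)
    # chroma: copper/wood vs white ; signed outward drop of the indicator
    if kind=='white': return L.min(2)
    return L[:,:,0]-L[:,:,2]     # redness (copper)
def samp(f,p): p=p.astype(np.float32); return cv2.remap(f,p[:,0],p[:,1],cv2.INTER_LINEAR)[:,0]
def score(v,f,c,z,rad): 
    s,W=V[v]; return (samp(f,proj(s,circ(c,z,rad-.0015,72),W))-samp(f,proj(s,circ(c,z,rad+.0015,72),W)))
g=np.arange(-.010,.0101,.0005)
F={v:(fld(V[v][0]['color'],'white'),fld(V[v][0]['color'],'cu')) for v in V}
for v in V:
    b=max((np.median(np.clip(score(v,F[v][0],(.477+x,-.243+y),.075,.062),-60,60))+np.clip(score(v,F[v][0],(.477+x,-.243+y),.075,.062),-60,60).mean(),.477+x,-.243+y) for x in g for y in g)
    print('rim',v,np.round(b,4))
# collar inner & outer edge profile: copper mask ellipse, wrist + scene + top
for v in V:
    s,W=V[v]; f=F[v][1]; b=[]
    for z in np.arange(.073,.092,.002):
        best=max((np.clip(score(v,f,(.478+x,-.243+y),z,rad),-60,60).mean(),x+.478,y-.243,rad) for rad in np.arange(.039,.049,.001) for x in g[4:-4:2] for y in g[4:-4:2]); b.append((z,*best))
    print(v); print(np.round(b,4))
```

```text
rim wrist [112.0315   0.4795  -0.244 ]
rim top [95.5649  0.4795 -0.2445]
rim scene [75.9403  0.4815 -0.246 ]
wrist
[[ 7.30000e-02  5.43137e+01  4.78000e-01 -2.45000e-01  4.50000e-02]
 [ 7.50000e-02  5.52034e+01  4.78000e-01 -2.45000e-01  4.50000e-02]
 [ 7.70000e-02  5.59603e+01  4.79000e-01 -2.44000e-01  4.50000e-02]
 [ 7.90000e-02  5.60594e+01  4.80000e-01 -2.44000e-01  4.50000e-02]
 [ 8.10000e-02  5.62280e+01  4.81000e-01 -2.43000e-01  4.40000e-02]
 [ 8.30000e-02  5.69000e+01  4.82000e-01 -2.43000e-01  4.40000e-02]
 [ 8.50000e-02  5.59856e+01  4.83000e-01 -2.43000e-01  4.40000e-02]
 [ 8.70000e-02  5.47371e+01  4.83000e-01 -2.42000e-01  4.40000e-02]
 [ 8.90000e-02  5.63794e+01  4.84000e-01 -2.41000e-01  4.30000e-02]
 [ 9.10000e-02  5.71012e+01  4.85000e-01 -2.41000e-01  4.30000e-02]]
top
[[ 0.073  38.9039  0.48   -0.247   0.046 ]
 [ 0.075  38.995   0.48   -0.246   0.046 ]
 [ 0.077  38.8169  0.48   -0.246   0.046 ]
 [ 0.079  39.1878  0.48   -0.245   0.045 ]
 [ 0.081  39.4091  0.48   -0.245   0.045 ]
 [ 0.083  39.3392  0.48   -0.244   0.045 ]
 [ 0.085  39.7549  0.48   -0.244   0.045 ]
 [ 0.087  39.7008  0.48   -0.244   0.045 ]
 [ 0.089  39.838   0.48   -0.243   0.045 ]
 [ 0.091  39.928   0.48   -0.243   0.045 ]]
scene
[[ 0.073  27.6944  0.477  -0.243   0.045 ]
 [ 0.075  28.0938  0.478  -0.244   0.045 ]
 [ 0.077  28.3725  0.48   -0.245   0.045 ]
 [ 0.079  28.576   0.482  -0.246   0.045 ]
 [ 0.081  28.6062  0.484  -0.247   0.045 ]
 [ 0.083  28.6632  0.486  -0.248   0.045 ]
 [ 0.085  26.2204  0.486  -0.249   0.045 ]
 [ 0.087  19.0941  0.486  -0.249   0.045 ]
 [ 0.089  10.1843  0.486  -0.25    0.046 ]
 [ 0.091   7.9694  0.484  -0.251   0.039 ]]
```

The rim and collar agree across views: axis at (0.480, -0.2445), collar top at z≈0.078. Seating should therefore start at TCP z≈0.110. I move over and go down partway.

drive_tool:
  commands:
    - {"dx": 0.001, "dy": -0.012, "dz": 0, "wx": 0, "wy": 0, "wz": 0, "claw": 0}
    - {"dx": 0.001, "dy": -0.018, "dz": 0, "wx": 0, "wy": 0, "wz": 0, "claw": 0}
    - {"dx": 0.001, "dy": -0.02, "dz": 0, "wx": 0, "wy": 0, "wz": 0, "claw": 0}
    - {"dx": 0.001, "dy": -0.02, "dz": 0, "wx": 0, "wy": 0, "wz": 0, "claw": 0}
    - {"dx": 0.001, "dy": -0.02, "dz": 0, "wx": 0, "wy": 0, "wz": 0, "claw": 0}
    - {"dx": 0.001, "dy": -0.02, "dz": 0, "wx": 0, "wy": 0, "wz": 0, "claw": 0}
    - {"dx": 0.001, "dy": -0.012, "dz": 0, "wx": 0, "wy": 0, "wz": 0, "claw": 0}
    - {"dx": 0.001, "dy": -0.007, "dz": 0, "wx": 0, "wy": 0, "wz": 0, "claw": 0}
    - {"dx": 0, "dy": 0, "dz": 0.015, "wx": 0, "wy": 0, "wz": 0, "claw": 0}
    - {"dx": 0, "dy": 0, "dz": 0.015, "wx": 0, "wy": 0, "wz": 0, "claw": 0}
    - {"dx": 0, "dy": 0, "dz": 0, "wx": 0, "wy": 0, "wz": 0, "claw": 0}
    - {"dx": 0, "dy": 0, "dz": 0, "wx": 0, "wy": 0, "wz": 0, "claw": 0}

```text
clock: 9.15
tool_pos: [0.4804, -0.2459, 0.2219]
eef_rot: [0.707, 0.707, 0.0, 0.0]
contact_force: [0.1, -0.4, -3.4]
opening: 0.282
```

drive_tool:
  commands:
    - {"dx": 0.001, "dy": 0, "dz": 0.01, "wx": 0, "wy": 0, "wz": 0, "claw": 0}
    - {"dx": 0, "dy": 0, "dz": 0.015, "wx": 0, "wy": 0, "wz": 0, "claw": 0}
    - {"dx": 0, "dy": 0, "dz": 0.015, "wx": 0, "wy": 0, "wz": 0, "claw": 0}
    - {"dx": 0, "dy": 0, "dz": 0.015, "wx": 0, "wy": 0, "wz": 0, "claw": 0}
    - {"dx": 0, "dy": 0, "dz": 0.015, "wx": 0, "wy": 0, "wz": 0, "claw": 0}
    - {"dx": 0, "dy": 0, "dz": 0.012, "wx": 0, "wy": 0, "wz": 0, "claw": 0}
    - {"dx": 0, "dy": 0, "dz": 0.008, "wx": 0, "wy": 0, "wz": 0, "claw": 0}
    - {"dx": 0, "dy": 0, "dz": 0, "wx": 0, "wy": 0, "wz": 0, "claw": 0}
    - {"dx": 0, "dy": 0, "dz": 0, "wx": 0, "wy": 0, "wz": 0, "claw": 0}

```text
clock: 10.05
tool_pos: [0.4801, -0.2455, 0.1319]
eef_rot: [0.708, 0.706, 0.0, 0.0]
contact_force: [0.1, -0.9, -2.6]
opening: 0.286
```

Run:
```python
from h import *
st=r.get_state(); p=st['tool_pos'];print(st['clock'],np.round(p,4),np.round(st['contact_force'],1))
out=[]
for n in('scene','top'):
    s=snapshot(n);W=w2c(s);f=6; im=cv2.resize(s['color'],None,fx=f,fy=f)
    for c,z,rad in(((.48,-.2445),.075,.062),((.48,-.2445),.078,.0395),((.48,-.2445),.078,.045),(p,p[2]-.0918+.076,.046)): cv2.polylines(im,[np.round((proj(s,circ(c,z,rad),W)+.5)*f).astype(np.int32)],True,(0,255,255),1)
    q=(proj(s,[[.48,-.2445,.09]],W)[0]*f).astype(int); out.append(im[q[1]-200:q[1]+200,q[0]-190:q[0]+190])
save('over.png',np.hstack(out))
```

```text
10.05 [ 0.4801 -0.2455  0.1319] [ 0.1 -0.9 -2.6]
```

View pics/over.png

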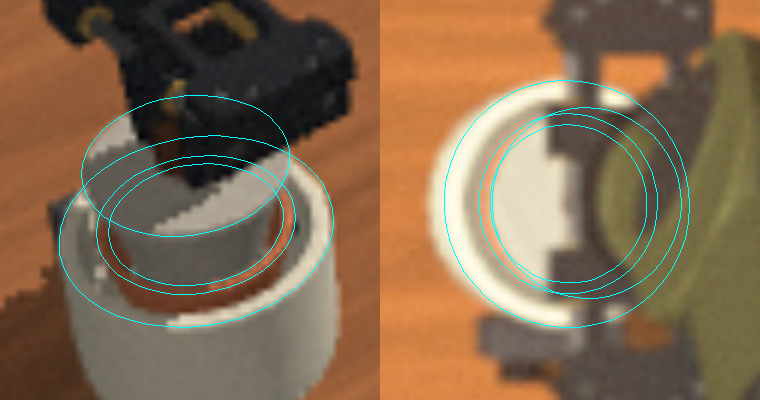

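Pot and collar look coaxial: the lid circle and the collar circle both match in the two views. I lower slowly toward contact.

drive_tool:
  commands:
    - {"dx": 0.001, "dy": 0, "dz": 0.005, "wx": 0, "wy": 0, "wz": 0, "claw": 0}
    - {"dx": 0, "dy": 0, "dz": 0.005, "wx": 0, "wy": 0, "wz": 0, "claw": 0}
    - {"dx": 0, "dy": 0, "dz": 0.004, "wx": 0, "wy": 0, "wz": 0, "claw": 0}
    - {"dx": 0, "dy": 0, "dz": 0.003, "wx": 0, "wy": 0, "wz": 0, "claw": 0}
    - {"dx": 0, "dy": 0, "dz": 0, "wx": 0, "wy": 0, "wz": 0, "claw": 0}

```text
clock: 10.65
tool_pos: [0.4801, -0.2449, 0.1143]
eef_rot: [0.708, 0.706, -0.0, 0.0]
contact_force: [1.0, -0.9, -3.5]
opening: 0.285
```

drive_tool:
  commands:
    - {"dx": 0, "dy": 0, "dz": 0.001, "wx": 0, "wy": 0, "wz": 0, "claw": 0}
    - {"dx": 0, "dy": 0, "dz": 0.001, "wx": 0, "wy": 0, "wz": 0, "claw": 0}
    - {"dx": 0, "dy": 0, "dz": 0, "wx": 0, "wy": 0, "wz": 0, "claw": 0}

```text
clock: 10.95
tool_pos: [0.4803, -0.245, 0.1128]
eef_rot: [0.708, 0.706, 0.0, 0.001]
contact_force: [0.4, -2.3, -3.3]
opening: 0.286
```

drive_tool:
  commands:
    - {"dx": 0, "dy": 0, "dz": 0.001, "wx": 0, "wy": 0, "wz": 0, "claw": 0}
    - {"dx": 0, "dy": 0, "dz": 0, "wx": 0, "wy": 0, "wz": 0, "claw": 0}
    - {"dx": 0, "dy": 0, "dz": 0, "wx": 0, "wy": 0, "wz": 0, "claw": 0}

```text
clock: 11.25
tool_pos: [0.4803, -0.2451, 0.1119]
eef_rot: [0.708, 0.706, 0.0, 0.001]
contact_force: [1.6, -4.6, -2.5]
opening: 0.283
```

Contact on the +y side is pushing the pot toward -y, so I follow it.

drive_tool:
  commands:
    - {"dx": -0.0007, "dy": 0.0003, "dz": 0, "wx": 0, "wy": 0, "wz": 0, "claw": 0}
    - {"dx": 0, "dy": 0, "dz": 0, "wx": 0, "wy": 0, "wz": 0, "claw": 0}
    - {"dx": 0, "dy": 0, "dz": 0, "wx": 0, "wy": 0, "wz": 0, "claw": 0}

```text
clock: 11.55
tool_pos: [0.4803, -0.2453, 0.1118]
eef_rot: [0.708, 0.706, 0.0, 0.0]
contact_force: [0.8, -3.3, -1.8]
opening: 0.285
```

drive_tool:
  commands:
    - {"dx": 0, "dy": 0, "dz": 0.001, "wx": 0, "wy": 0, "wz": 0, "claw": 0}
    - {"dx": 0, "dy": 0, "dz": 0, "wx": 0, "wy": 0, "wz": 0, "claw": 0}
    - {"dx": 0, "dy": 0, "dz": 0, "wx": 0, "wy": 0, "wz": 0, "claw": 0}

```text
clock: 11.85
tool_pos: [0.4804, -0.2454, 0.1107]
eef_rot: [0.708, 0.706, 0.0, 0.0]
contact_force: [2.8, -4.9, -2.1]
opening: 0.286
```

drive_tool:
  commands:
    - {"dx": -0.001, "dy": 0.0007, "dz": 0, "wx": 0, "wy": 0, "wz": 0, "claw": 0}
    - {"dx": 0, "dy": 0, "dz": 0, "wx": 0, "wy": 0, "wz": 0, "claw": 0}
    - {"dx": 0, "dy": 0, "dz": 0, "wx": 0, "wy": 0, "wz": 0, "claw": 0}

```text
clock: 12.15
tool_pos: [0.4805, -0.2457, 0.1105]
eef_rot: [0.708, 0.706, -0.0, -0.0]
contact_force: [0.9, -2.7, -1.1]
opening: 0.283
```

drive_tool:
  commands:
    - {"dx": 0, "dy": 0, "dz": 0.001, "wx": 0, "wy": 0, "wz": 0, "claw": 0}
    - {"dx": 0, "dy": 0, "dz": 0, "wx": 0, "wy": 0, "wz": 0, "claw": 0}
    - {"dx": 0, "dy": 0, "dz": 0, "wx": 0, "wy": 0, "wz": 0, "claw": 0}

```text
clock: 12.45
tool_pos: [0.4807, -0.2459, 0.1098]
eef_rot: [0.708, 0.706, 0.0, -0.0]
contact_force: [0.5, -2.8, 1.0]
opening: 0.285
```

drive_tool:
  commands:
    - {"dx": -0.0008, "dy": 0.0002, "dz": 0, "wx": 0, "wy": 0, "wz": 0, "claw": 0}
    - {"dx": 0, "dy": 0, "dz": 0, "wx": 0, "wy": 0, "wz": 0, "claw": 0}
    - {"dx": 0, "dy": 0, "dz": 0.001, "wx": 0, "wy": 0, "wz": 0, "claw": 0}
    - {"dx": 0, "dy": 0, "dz": 0, "wx": 0, "wy": 0, "wz": 0, "claw": 0}
    - {"dx": 0, "dy": 0, "dz": 0, "wx": 0, "wy": 0, "wz": 0, "claw": 0}

```text
clock: 12.95
tool_pos: [0.4807, -0.2461, 0.109]
eef_rot: [0.708, 0.707, 0.0, -0.001]
contact_force: [-0.9, 0.4, 5.1]
opening: 0.289
```

drive_tool:
  commands:
    - {"dx": 0, "dy": 0, "dz": 0.001, "wx": 0, "wy": 0, "wz": 0, "claw": 0}
    - {"dx": 0, "dy": 0, "dz": 0, "wx": 0, "wy": 0, "wz": 0, "claw": 0}
    - {"dx": 0, "dy": 0, "dz": 0, "wx": 0, "wy": 0, "wz": 0, "claw": 0}

```text
clock: 13.25
tool_pos: [0.4807, -0.2461, 0.108]
eef_rot: [0.708, 0.707, 0.0, -0.001]
contact_force: [0.5, 0.0, 6.3]
opening: 0.287
```

Seated and centred with near-zero lateral force, and the collar is beginning to slide at about 6 N. I keep pushing in small steps.

drive_tool:
  commands:
    - {"dx": 0, "dy": 0, "dz": 0.001, "wx": 0, "wy": 0, "wz": 0, "claw": 0}
    - {"dx": 0, "dy": 0, "dz": 0, "wx": 0, "wy": 0, "wz": 0, "claw": 0}
    - {"dx": 0, "dy": 0, "dz": 0.001, "wx": 0, "wy": 0, "wz": 0, "claw": 0}
    - {"dx": 0, "dy": 0, "dz": 0, "wx": 0, "wy": 0, "wz": 0, "claw": 0}
    - {"dx": 0, "dy": 0, "dz": 0, "wx": 0, "wy": 0, "wz": 0, "claw": 0}

```text
clock: 13.75
tool_pos: [0.4807, -0.2461, 0.1061]
eef_rot: [0.708, 0.707, 0.0, -0.001]
contact_force: [-0.5, 0.1, 6.3]
opening: 0.281
```

drive_tool:
  commands:
    - {"dx": 0, "dy": 0, "dz": 0.001, "wx": 0, "wy": 0, "wz": 0, "claw": 0}
    - {"dx": 0, "dy": 0, "dz": 0, "wx": 0, "wy": 0, "wz": 0, "claw": 0}
    - {"dx": 0, "dy": 0, "dz": 0.001, "wx": 0, "wy": 0, "wz": 0, "claw": 0}
    - {"dx": 0, "dy": 0, "dz": 0, "wx": 0, "wy": 0, "wz": 0, "claw": 0}
    - {"dx": 0, "dy": 0, "dz": 0, "wx": 0, "wy": 0, "wz": 0, "claw": 0}

```text
clock: 14.25
tool_pos: [0.4807, -0.2461, 0.1041]
eef_rot: [0.708, 0.707, 0.0, -0.001]
contact_force: [-1.1, 0.2, 6.3]
opening: 0.285
```

drive_tool:
  commands:
    - {"dx": 0, "dy": 0, "dz": 0.001, "wx": 0, "wy": 0, "wz": 0, "claw": 0}
    - {"dx": 0, "dy": 0, "dz": 0, "wx": 0, "wy": 0, "wz": 0, "claw": 0}
    - {"dx": 0, "dy": 0, "dz": 0.0005, "wx": 0, "wy": 0, "wz": 0, "claw": 0}
    - {"dx": 0, "dy": 0, "dz": 0, "wx": 0, "wy": 0, "wz": 0, "claw": 0}
    - {"dx": 0, "dy": 0, "dz": 0, "wx": 0, "wy": 0, "wz": 0, "claw": 0}

```text
clock: 14.75
tool_pos: [0.4807, -0.2461, 0.1026]
eef_rot: [0.708, 0.707, 0.0, -0.001]
contact_force: [-1.6, 0.3, 6.4]
opening: 0.283
```

drive_tool:
  commands:
    - {"dx": 0, "dy": 0, "dz": 0.0005, "wx": 0, "wy": 0, "wz": 0, "claw": 0}
    - {"dx": 0, "dy": 0, "dz": 0, "wx": 0, "wy": 0, "wz": 0, "claw": 0}
    - {"dx": 0, "dy": 0, "dz": 0, "wx": 0, "wy": 0, "wz": 0, "claw": 0}

```text
clock: 15.05
tool_pos: [0.4807, -0.2461, 0.1021]
eef_rot: [0.708, 0.707, 0.0, -0.001]
contact_force: [-0.5, 0.1, 6.5]
opening: 0.283
```

drive_tool:
  commands:
    - {"dx": 0, "dy": 0, "dz": 0.0005, "wx": 0, "wy": 0, "wz": 0, "claw": 0}
    - {"dx": 0, "dy": 0, "dz": 0, "wx": 0, "wy": 0, "wz": 0, "claw": 0}
    - {"dx": 0, "dy": 0, "dz": 0, "wx": 0, "wy": 0, "wz": 0, "claw": 0}

```text
clock: 15.35
tool_pos: [0.4807, -0.2461, 0.1016]
eef_rot: [0.708, 0.707, 0.0, -0.001]
contact_force: [-0.4, 0.2, 7.0]
opening: 0.286
```

drive_tool:
  commands:
    - {"dx": 0, "dy": 0, "dz": 0.0005, "wx": 0, "wy": 0, "wz": 0, "claw": 0}
    - {"dx": 0, "dy": 0, "dz": 0, "wx": 0, "wy": 0, "wz": 0, "claw": 0}
    - {"dx": 0, "dy": 0, "dz": 0.0005, "wx": 0, "wy": 0, "wz": 0, "claw": 0}
    - {"dx": 0, "dy": 0, "dz": 0, "wx": 0, "wy": 0, "wz": 0, "claw": 0}
    - {"dx": 0, "dy": 0, "dz": 0, "wx": 0, "wy": 0, "wz": 0, "claw": 0}

```text
clock: 15.85
tool_pos: [0.4808, -0.2461, 0.1006]
eef_rot: [0.708, 0.707, 0.0, -0.001]
contact_force: [-0.3, 0.4, 7.2]
opening: 0.285
```

drive_tool:
  commands:
    - {"dx": 0, "dy": 0, "dz": 0.0005, "wx": 0, "wy": 0, "wz": 0, "claw": 0}
    - {"dx": 0, "dy": 0, "dz": 0, "wx": 0, "wy": 0, "wz": 0, "claw": 0}
    - {"dx": 0, "dy": 0, "dz": 0, "wx": 0, "wy": 0, "wz": 0, "claw": 0}

```text
clock: 16.15
tool_pos: [0.4807, -0.2461, 0.1001]
eef_rot: [0.708, 0.707, 0.0, -0.001]
contact_force: [-0.7, -0.9, 6.7]
opening: 0.284
```

drive_tool:
  commands:
    - {"dx": 0, "dy": 0, "dz": 0.0005, "wx": 0, "wy": 0, "wz": 0, "claw": 0}
    - {"dx": 0, "dy": 0, "dz": 0, "wx": 0, "wy": 0, "wz": 0, "claw": 0}
    - {"dx": 0, "dy": 0, "dz": 0.0005, "wx": 0, "wy": 0, "wz": 0, "claw": 0}
    - {"dx": 0, "dy": 0, "dz": 0, "wx": 0, "wy": 0, "wz": 0, "claw": 0}
    - {"dx": 0, "dy": 0, "dz": 0, "wx": 0, "wy": 0, "wz": 0, "claw": 0}

```text
clock: 16.65
tool_pos: [0.4807, -0.2461, 0.0992]
eef_rot: [0.708, 0.707, 0.0, -0.001]
contact_force: [-1.1, -0.0, 8.1]
opening: 0.284
```

drive_tool:
  commands:
    - {"dx": 0, "dy": 0, "dz": 0.0005, "wx": 0, "wy": 0, "wz": 0, "claw": 0}
    - {"dx": 0, "dy": 0, "dz": 0, "wx": 0, "wy": 0, "wz": 0, "claw": 0}
    - {"dx": 0, "dy": 0, "dz": 0, "wx": 0, "wy": 0, "wz": 0, "claw": 0}

```text
clock: 16.95
tool_pos: [0.4807, -0.2461, 0.0991]
eef_rot: [0.708, 0.707, 0.0, -0.0]
contact_force: [-1.6, 0.6, 10.9]
opening: 0.282
```

The stop is reached at TCP z≈0.099: z stalled and the force is rising about 3.5 N per 0.5 mm. I approach 18 N.

drive_tool:
  commands:
    - {"dx": 0, "dy": 0, "dz": 0.0005, "wx": 0, "wy": 0, "wz": 0, "claw": 0}
    - {"dx": 0, "dy": 0, "dz": 0, "wx": 0, "wy": 0, "wz": 0, "claw": 0}
    - {"dx": 0, "dy": 0, "dz": 0, "wx": 0, "wy": 0, "wz": 0, "claw": 0}

```text
clock: 17.25
tool_pos: [0.4807, -0.2462, 0.099]
eef_rot: [0.708, 0.707, 0.0, -0.0]
contact_force: [-1.5, 0.6, 15.7]
opening: 0.283
```

drive_tool:
  commands:
    - {"dx": 0, "dy": 0, "dz": 0.0003, "wx": 0, "wy": 0, "wz": 0, "claw": 0}
    - {"dx": 0, "dy": 0, "dz": 0, "wx": 0, "wy": 0, "wz": 0, "claw": 0}
    - {"dx": 0, "dy": 0, "dz": 0, "wx": 0, "wy": 0, "wz": 0, "claw": 0}
    - {"dx": 0, "dy": 0, "dz": 0, "wx": 0, "wy": 0, "wz": 0, "claw": 0}

```text
clock: 17.65
tool_pos: [0.4808, -0.2462, 0.099]
eef_rot: [0.708, 0.707, 0.0, -0.0]
contact_force: [-2.9, 0.6, 18.7]
opening: 0.281
```

drive_tool:
  commands:
    - {"dx": 0, "dy": 0, "dz": 0, "wx": 0, "wy": 0, "wz": 0, "claw": 0}
    - {"dx": 0, "dy": 0, "dz": 0, "wx": 0, "wy": 0, "wz": 0, "claw": 0}
    - {"dx": 0, "dy": 0, "dz": 0, "wx": 0, "wy": 0, "wz": 0, "claw": 0}
    - {"dx": 0, "dy": 0, "dz": 0, "wx": 0, "wy": 0, "wz": 0, "claw": 0}
    - {"dx": 0, "dy": 0, "dz": 0, "wx": 0, "wy": 0, "wz": 0, "claw": 0}

```text
clock: 18.15
tool_pos: [0.4808, -0.2462, 0.099]
eef_rot: [0.708, 0.707, 0.0, -0.0]
contact_force: [-3.5, 0.9, 17.6]
opening: 0.282
```

drive_tool:
  commands:
    - {"dx": 0, "dy": 0, "dz": 0, "wx": 0, "wy": 0, "wz": 0, "claw": 0}
    - {"dx": 0, "dy": 0, "dz": 0, "wx": 0, "wy": 0, "wz": 0, "claw": 0}
    - {"dx": 0, "dy": 0, "dz": 0, "wx": 0, "wy": 0, "wz": 0, "claw": 0}
    - {"dx": 0, "dy": 0, "dz": 0, "wx": 0, "wy": 0, "wz": 0, "claw": 0}
    - {"dx": 0, "dy": 0, "dz": 0, "wx": 0, "wy": 0, "wz": 0, "claw": 0}

```text
clock: 18.65
tool_pos: [0.4807, -0.2462, 0.099]
eef_rot: [0.708, 0.707, 0.0, -0.0]
contact_force: [-2.4, 1.8, 17.5]
opening: 0.285
```

About 18 N was held for over a second. I unload to near zero and then open.

drive_tool:
  commands:
    - {"dx": 0, "dy": 0, "dz": -0.0005, "wx": 0, "wy": 0, "wz": 0, "claw": 0}
    - {"dx": 0, "dy": 0, "dz": -0.0005, "wx": 0, "wy": 0, "wz": 0, "claw": 0}
    - {"dx": 0, "dy": 0, "dz": -0.0005, "wx": 0, "wy": 0, "wz": 0, "claw": 0}
    - {"dx": 0, "dy": 0, "dz": 0, "wx": 0, "wy": 0, "wz": 0, "claw": 0}
    - {"dx": 0, "dy": 0, "dz": 0, "wx": 0, "wy": 0, "wz": 0, "claw": 0}

```text
clock: 19.15
tool_pos: [0.4807, -0.2462, 0.0991]
eef_rot: [0.708, 0.707, 0.0, -0.001]
contact_force: [-0.6, 0.8, 7.6]
opening: 0.284
```

drive_tool:
  commands:
    - {"dx": 0, "dy": 0, "dz": -0.0005, "wx": 0, "wy": 0, "wz": 0, "claw": 0}
    - {"dx": 0, "dy": 0, "dz": -0.0003, "wx": 0, "wy": 0, "wz": 0, "claw": 0}
    - {"dx": 0, "dy": 0, "dz": 0, "wx": 0, "wy": 0, "wz": 0, "claw": 0}
    - {"dx": 0, "dy": 0, "dz": 0, "wx": 0, "wy": 0, "wz": 0, "claw": 0}

```text
clock: 19.55
tool_pos: [0.4807, -0.2462, 0.0993]
eef_rot: [0.708, 0.707, 0.0, -0.001]
contact_force: [-1.3, 0.2, -1.3]
opening: 0.283
```

drive_tool:
  commands:
    - {"dx": 0, "dy": 0, "dz": 0, "wx": 0, "wy": 0, "wz": 0, "claw": 0.35}
    - {"dx": 0, "dy": 0, "dz": 0, "wx": 0, "wy": 0, "wz": 0, "claw": 0.45}
    - {"dx": 0, "dy": 0, "dz": 0, "wx": 0, "wy": 0, "wz": 0, "claw": 0.6}
    - {"dx": 0, "dy": 0, "dz": 0, "wx": 0, "wy": 0, "wz": 0, "claw": 0.8}
    - {"dx": 0, "dy": 0, "dz": 0, "wx": 0, "wy": 0, "wz": 0, "claw": 0.8}
    - {"dx": 0, "dy": 0, "dz": 0, "wx": 0, "wy": 0, "wz": 0, "claw": 0.8}

```text
clock: 20.15
tool_pos: [0.481, -0.2469, 0.0997]
eef_rot: [0.708, 0.706, 0.0, 0.0]
contact_force: [0.5, -0.1, 0.9]
opening: 0.78
```

drive_tool:
  commands:
    - {"dx": 0, "dy": 0, "dz": -0.005, "wx": 0, "wy": 0, "wz": 0, "claw": 0.8}
    - {"dx": 0, "dy": 0, "dz": -0.01, "wx": 0, "wy": 0, "wz": 0, "claw": 0.8}
    - {"dx": 0, "dy": 0, "dz": -0.015, "wx": 0, "wy": 0, "wz": 0, "claw": 0.8}
    - {"dx": 0, "dy": 0, "dz": -0.02, "wx": 0, "wy": 0, "wz": 0, "claw": 0.8}
    - {"dx": 0, "dy": 0, "dz": -0.025, "wx": 0, "wy": 0, "wz": 0, "claw": 0.8}
    - {"dx": 0, "dy": 0, "dz": -0.025, "wx": 0, "wy": 0, "wz": 0, "claw": 0.8}
    - {"dx": 0, "dy": 0, "dz": -0.025, "wx": 0, "wy": 0, "wz": 0, "claw": 0.8}
    - {"dx": 0, "dy": 0, "dz": -0.025, "wx": 0, "wy": 0, "wz": 0, "claw": 0.8}
    - {"dx": 0.02, "dy": 0, "dz": 0, "wx": 0, "wy": 0, "wz": 0, "claw": 0.8}
    - {"dx": 0.03, "dy": 0, "dz": 0, "wx": 0, "wy": 0, "wz": 0, "claw": 0.8}
    - {"dx": 0.03, "dy": 0, "dz": 0, "wx": 0, "wy": 0, "wz": 0, "claw": 0.8}
    - {"dx": 0.03, "dy": 0, "dz": 0, "wx": 0, "wy": 0, "wz": 0, "claw": 0.8}

```text
clock: 21.35
tool_pos: [0.4811, -0.1359, 0.2507]
eef_rot: [0.708, 0.706, 0.0, 0.0]
contact_force: [1.4, 0.2, 0.5]
opening: 0.801
```

drive_tool:
  commands:
    - {"dx": 0.03, "dy": 0, "dz": 0, "wx": 0, "wy": 0, "wz": 0, "claw": 0.8}
    - {"dx": 0.03, "dy": 0, "dz": 0, "wx": 0, "wy": 0, "wz": 0, "claw": 0.8}
    - {"dx": 0.03, "dy": 0, "dz": 0, "wx": 0, "wy": 0, "wz": 0, "claw": 0.8}
    - {"dx": 0.02, "dy": 0, "dz": 0, "wx": 0, "wy": 0, "wz": 0, "claw": 0.8}
    - {"dx": 0.01, "dy": 0, "dz": 0, "wx": 0, "wy": 0, "wz": 0, "claw": 0.8}
    - {"dx": 0, "dy": 0, "dz": 0, "wx": 0, "wy": 0, "wz": 0, "claw": 0.8}
    - {"dx": 0, "dy": 0, "dz": 0, "wx": 0, "wy": 0, "wz": 0, "claw": 0.8}

```text
clock: 22.05
tool_pos: [0.4815, -0.018, 0.25]
eef_rot: [0.708, 0.706, -0.0, 0.0]
contact_force: [0.3, -0.4, 0.1]
opening: 0.802
```

Run:
```python
from h import *
st=r.get_state(); print(st['clock'],np.round(st['tool_pos'],3),np.round(st['contact_force'],1))
c=(.4805,-.2455); zf=.0993-.0918
out=[]
for n in('scene','top'):
    s=snapshot(n);W=w2c(s);f=4; full=s['color']
    im=cv2.resize(full,None,fx=f,fy=f)
    for z,rad in((zf+.076,.046),(zf+.124,.013)): cv2.polylines(im,[np.round((proj(s,circ(c,z,rad),W)+.5)*f).astype(np.int32)],True,(0,255,255),1)
    q=(proj(s,[[*c,.09]],W)[0]*f).astype(int); cr=im[q[1]-144:q[1]+144,q[0]-195:q[0]+195]
    out.append(np.vstack([cr,cv2.resize(full,(390,292))]))
save('end.png',np.hstack(out))
```

```text
22.05 [ 0.481 -0.018  0.25 ] [ 0.3 -0.4  0.1]
```

View pics/end.png

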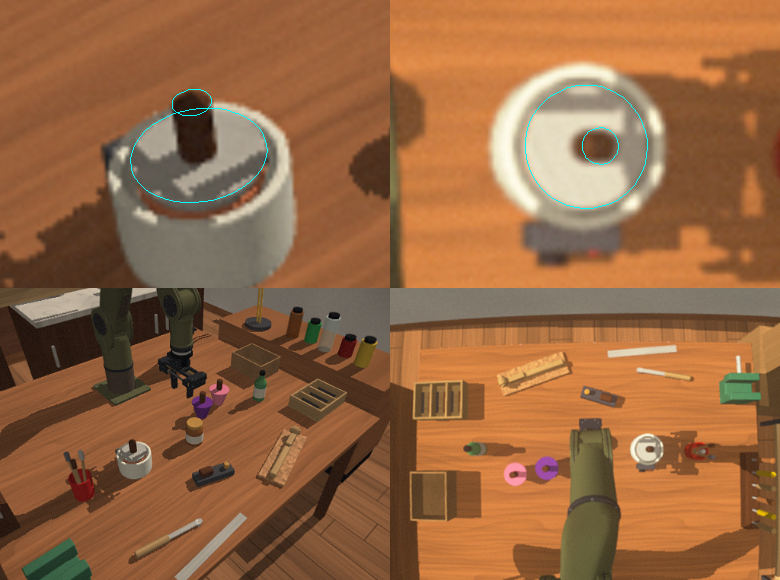

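The pot sits upright and centred: lid at (200,155) and knob at (195,130) in the scene crop match the predicted home pose. The bystanders look unmoved and the gripper is clear, so I hand in.

```bash
python3 -c "
from plant import r
print(r.finish_job())"
```

```text
the job is handed in; nothing more can be done
None
```

The steel glue pot is in the warmer's copper collar, pushed down to the stop and released. The job was handed in at about 22 s of the 58 s allowed.

- **Placing:** I gripped the pot by its knob and lowered it into the collar. Sideways contact built up to about 5 N on the way in, so I moved the pot about 1 mm until that force fell to near zero.
- **Push:** The collar slid about 10 mm at roughly 6–8 N until it reached its stop. I then held 17.5–18.7 N for about 1.3 s. The highest reading was 18.7 N, but force was read only at the end of each move.
- **Final check:** I eased the force off before opening the fingers, and the arm ended clear of everything. The last pictures show the pot upright and centred, with the other things where they were.
- **Close to the limit:** The knob ended about 107.5 mm above the bench by the arm's reading. That is inside the expected 107–119 mm but close to its lower end.

Two early move calls were refused because fields were missing, which wasted one picture. My first automatic fit of the warmer was off, so I measured it again with the wrist camera before lowering the pot.

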